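# Change over the interlocked pure-water manifold

### The job

Change the bench's pure-water manifold over to its other outlet. First swing the long isolator lever clockwise (seen from above) until you feel it come to rest against its sprung stop inside the housing, then swing the short selector lever, which only that frees, clockwise too, all the way to its end stop. Do not force either lever at any time, let go of both, and leave the beaker, bottle and jar standing where they are.

Things in the scene. Friction and masses are not known exactly. Their poses are not given: they have to be found in the camera images.
- manifold: Grey housing with a flat steel cover, fixed, 150 (x) x 290 (y) x 52 mm high; origin at the centre of its underside; -x faces the robot, +x has three brass hose barbs (out to x = 111 mm), y left, z up. Yaw within 0.35 rad. Squeezing and pushing it or its levers must stay under 60 N in all (both fingers summed).
- isolator_spindle (a point): Spindle of the long lever, at manifold x = 0, y = +70 mm, on the cover (52 mm above the bench). The lever's sprung stop is hidden under the cover. First touched between 1.0 and 1.8 rad, different each time; then it pushes back with 16 N m/rad (2.2 N more per mm at the grip) for 0.16 rad, then it is solid. A push of over 20 N at the grip forces it.
- isolator (a joint): Angle of the long lever, rad. 0: along the manifold's -x; grows clockwise from above, to +y. Starts at -0.2 to 0.15. Steady drag 0.5 N m (6 N at the grip); stays where left. Set: when the push has risen 5 to 10 N above the drag; let go there, it may spring back a little and stays set. Left short of the stop, it keeps the selector blocked.
- isolator_grip (a point): Middle of the long lever's grip: upright grey plastic round post, 16 mm diameter, 50 mm tall, 85 mm from the spindle. The point is 97 mm above the bench, the post's top 118 mm, the top of the steel lever bar (16 mm wide) 68 mm. The point's -x axis points outward along the lever.
- selector_spindle (a point): Vertical spindle of the short lever, at manifold x = 0, y = -70 mm, on the cover. An interlock under the cover blocks this lever at about 0.15 to 0.25 rad (pushing on only drives the long lever back) unless the long lever rests at its sprung stop, or no more than about 0.05 rad short of first touching it.
- selector (a joint): Angle of the short lever, rad. 0: along the manifold's -y; grows clockwise from above, towards -x. Starts at 0 to 0.06; solid end stop at 1.25. Steady drag 0.2 N m (3.5 N at the grip); stays where left.
- selector_grip (a point): Middle of the short lever's grip: upright grey plastic flat paddle, 10 mm thick along its swing, 26 mm wide along the lever, 50 mm tall, 60 mm from the spindle. The point is 97 mm above the bench, the paddle's top 118 mm, the top of the lever bar (14 mm wide) 68 mm. The point's -x axis points outward along the lever.
- wash_bottle: Bystander: translucent white plastic bottle, 56 mm in diameter, 125 mm tall, loose, standing behind the manifold on the left; origin at the centre of its underside.
- beaker: Bystander: pale plastic beaker, 76 mm in diameter, 95 mm tall, loose, behind the manifold on the right; origin at the centre of its underside.
- jar: Bystander: small white jar, 44 mm in diameter, 60 mm tall, loose, to the right of the manifold; origin at the centre of its underside.

How it is judged:
On the way, in this order (a step that is already met when the one before it is completed fails the run):
1. the isolator lever has been swung over towards its stop while the selector is still back (value of joint isolator above 0.85 rad and value of joint selector below 0.9 rad), for 0.2 s.
2. the selector lever has been swung fully over to its end stop (value of joint selector above 1.15 rad and value of joint isolator above 0.85 rad), for 0.2 s.
At the end, for the whole second after the job is handed in: The isolator lever stands on its stop (over 0.85 rad; the interlock lets the selector past only if it is set), the selector stands within 0.1 rad of its end stop at 1.25 rad, and both are let go and at rest (all of step 2 and velocity of joint selector between -0.05 and 0.05 rad/s and velocity of joint isolator between -0.05 and 0.05 rad/s); the robot touches nothing.
It fails at once if the isolator's sprung stop is forced (a push of about 20 N at the grip, 30 N on the stop itself) (contact force between buffer_c0 and anything else above 30 N).
It fails at once if the manifold or its levers are pushed and squeezed with more than 60 N in all (contact force between manifold and the fingers above 60 N or contact force between manifold and the arm above 60 N).
It fails at once if a bystander is shifted by more than 30 mm or tipped over (distance of any of wash_bottle, beaker, jar from where it was at the start of the episode above 0.03 m or angle between any of wash_bottle, beaker, jar's own z axis and vertical above 0.5 rad).
It also fails if it takes over 70 s, if anything falls off the work surface, if the arm or the gripper's body presses on something with over 40 N, if the wrist force passes 120 N, or if a joint passes its speed limit or range.

### The arm

A 6-joint arm with a two-finger parallel gripper is mounted at the origin on the work surface. World frame = base frame: x ahead of the robot, y to its left, z up, the work surface at z = 0. Lengths are in m, angles in rad, forces in N, time in s.
With the tool pointing down it reaches from about 0.35 to 0.975 m from the base axis. Payload 4.9 kg.
Tool frame: the origin (TCP) lies on the mounting face of the last link; the fingertips stand 173 mm ahead of it and the grasp point (between the pads) lies 155 mm ahead of it; z points along the fingers, y is the line along which they close (so a half turn about z gives the same grasp; the last joint's range is limited). The gripper opens to 85 mm and grips with 20 to 120 N. Pads are 22 mm wide; open, the fingers measure 114 mm over their backs; the gripper's body (76 mm by 85 mm) begins 54 mm behind the grasp point. The pads swing forward as they close: fully open they stand 13 mm farther back than shut.
Start: joints at [-1.357, 0.053, 1.613, -0, 1.476, -0.119], TCP at [0.204, -0.591, 0.405] pointing down, gripper open.
Joint ranges: [-3.01, 3.01], [-1.01, 2.22], [0.06, 2.58], [-1.02, 4.17], [0.09, 2.62], [-3.14, 3.14]. Speed limits (rad/s): [2.57, 2.57, 3.14, 3.14, 3.14, 3.14].

### API

Orientations are given as a rotation vector (axis times angle).
In Python, from station import monitor, eyes, finish_job gives the robot as it stands. The module is installed in compiled form; this text tells all that it offers.
- The arm moves only by the tool step_arm, never from a script. Its argument "commands" is a list of rows, each a list of 3 entries, a list of its own where there are three numbers: the opening in per cent of the stroke, from 0 (shut) to 100 (fully open), then the shift along the tool's x, y, z in mm, then the turn about the tool's z in degrees. In form: [[hand, [x, y, z], yaw], ...]. A call has 1 to 12 rows; each row is the pose to reach, as a shift and turn from the pose commanded when the call began, along the tool's axes at that moment; what a row does not reach only later rows make up. A row lasts 1/8 s, in which the tool goes at most 62.5 mm and 10.7 degrees, less where a joint would pass 70% of its speed; a pose out of reach is approached as far as the arm can. A call with a gripper value outside its range is refused whole. The fingers move at their own pace and stop on an object; "squeeze" is the grip in N (left out, the last holds). Time passes only in rows, so rows that repeat a pose let the fingers close. It gives the time, the measured TCP pose, the force, the opening and the grip force at its end, in the units of the state.
- monitor.get_obs(): the state, without advancing time (a new reading comes with each control period).
- eyes.get_image(name): name is "side" or "top"; returns the picture (400x640x3 uint8, red, green, blue); there is no depth.
- eyes.camera_info(name): a dict with "camera_matrix" (3x3 intrinsics, pixels), "extrinsics" (4x4, takes a point from camera to world coordinates). Camera axes: x right, y down, z forward; pixel columns grow to the right and rows downward; lengths in m; the calibration is good to about 2 mm. A picture is of the moment at which its call begins. camera_info takes no time and is no camera call.
- finish_job(): hands the job in; it is judged then, once.
The state is a dict: "t": time; "q": joint angles; "dq": joint speeds; "effort": joint torques, N m; "tool_pos": TCP position; "tool_rot": TCP orientation; "contact_force": force on the tool from outside, world axes, zero at the start; "wrist_torque": the same for the moment, N m; "opening": finger opening in m; "grip_force": force on a finger pad.
Only numpy, scipy, OpenCV 4.12 (cv2) and the standard library are available. Lean on these libraries where they do the work, as an engineer would, in place of code of your own. Each camera call takes 0.05 s, during which the arm holds its last target. There are 200 camera calls.

## Working session

There is one attempt and no reset: what is moved stays moved. The work goes in short steps, Python scripts to look and compute and a tool call to move; the robot and the scene stay as the last step left them, time stands still between calls to the robot, and variables do not carry over. Pictures are saved under pics/ and viewed, at most 10 in all, crops included, and the job is handed in when it is done.

Besides the shell and the picture viewer there is one more tool, called by a JSON object that holds its "fn" and its "kwargs", one argument or row to a line. step_arm: Moves the arm, as the interface text tells. Its arguments: {"type":"object","properties":{"commands":{"type":"array"},"squeeze":{"type":"number"}},"required":["commands"]}

```bash
mkdir -p pics; python3 - <<'E'
from station import monitor, eyes
import cv2,numpy as np
np.set_printoptions(precision=4,suppress=True)
for n in("top","side"):
    cv2.imwrite(f"pics/{n}0.png",eyes.get_image(n)[:,:,::-1]); c=eyes.camera_info(n); print(n,c["camera_matrix"],c["extrinsics"])
o=monitor.get_obs(); print({k:o[k] for k in("t","tool_pos","tool_rot","contact_force","opening")})
E
```

```text
top [[404.6472   0.     311.1264]
 [  0.     404.6472 204.8228]
 [  0.       0.       1.    ]] [[-0.0139 -0.9773  0.2112  0.4665]
 [-0.9999  0.0138 -0.002  -0.0676]
 [-0.001  -0.2112 -0.9774  0.9135]
 [ 0.      0.      0.      1.    ]]
side [[385.1405   0.     322.8979]
 [  0.     385.1405 197.4241]
 [  0.       0.       1.    ]] [[ 0.9996 -0.0065  0.0269  0.6134]
 [-0.0247 -0.6479  0.7614 -0.6516]
 [ 0.0125 -0.7617 -0.6478  0.6147]
 [ 0.      0.      0.      1.    ]]
{'t': 0.1, 'tool_pos': array([ 0.2042, -0.5905,  0.4036]), 'tool_rot': array([-3.0964, -0.52  ,  0.0001]), 'contact_force': array([-0.3128,  0.3525,  0.3187]), 'opening': 0.0853244277273476}
```

View pics/top0.png

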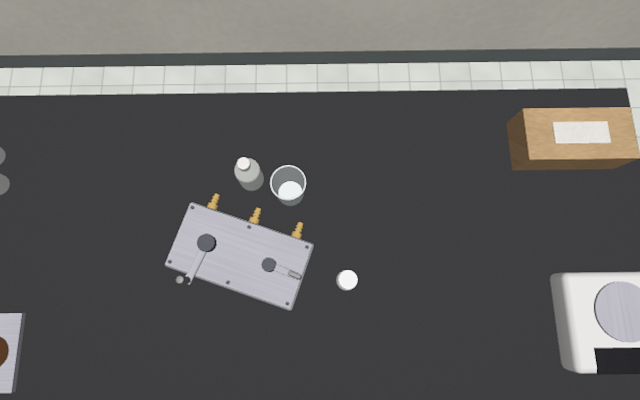

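View pics/side0.png

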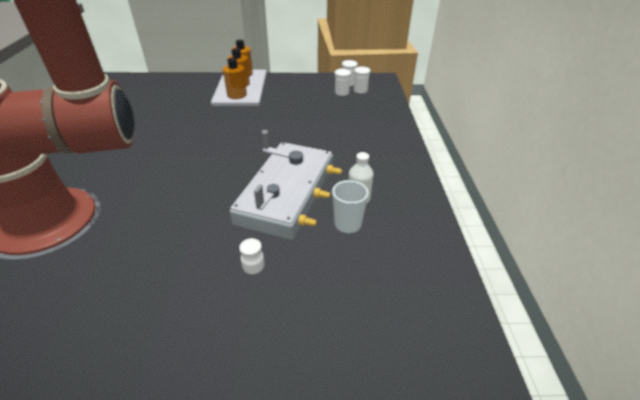

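Top view: the cover has corners at about (192,204), (313,243), (291,309) and (166,265). The spindles are at (206,242) and (268,265), the isolator post near (180,280), the selector paddle near (294,274), and the jar at (347,280). The side view agrees, with the post at (265,140) and the paddle at (259,196).

```bash
cat > h.py <<'E'
import cv2,numpy as np
from station import monitor, eyes
from scipy.spatial.transform import Rotation as R
np.set_printoptions(precision=4,suppress=True)
def ray(n,uv,z):
    c=eyes.camera_info(n);T=c["extrinsics"];uv=np.atleast_2d(uv).astype(float)
    d=np.c_[uv,np.ones(len(uv))]@np.linalg.inv(c["camera_matrix"]).T@T[:3,:3].T
    o=T[:3,3]; return o+d*((z-o[2])/d[:,2])[:,None]
def proj(n,p):
    c=eyes.camera_info(n);q=np.linalg.inv(c["extrinsics"])@np.append(p,1); q=c["camera_matrix"]@q[:3]; return q[:2]/q[2]
E
python3 - <<'E'
from h import *
im=cv2.imread("pics/top0.png"); hsv=cv2.cvtColor(im,cv2.COLOR_BGR2HSV)
roi=np.zeros(im.shape[:2],np.uint8); roi[195:318,155:322]=255
m=((hsv[...,2]>130)&(hsv[...,1]<70)).astype(np.uint8)*255&roi
m=cv2.morphologyEx(m,cv2.MORPH_OPEN,np.ones((5,5)))
m=cv2.morphologyEx(m,cv2.MORPH_CLOSE,np.ones((9,9)))
c=max(cv2.findContours(m,0,1)[0],key=cv2.contourArea)[:,0]
P=ray("top",c,.052)[:,:2]
r=cv2.minAreaRect((P*1000).astype(np.float32)); print(r,cv2.boxPoints(r))
print("spind",ray("top",[[206,242],[268.5,265]],.065))
print("post top",ray("top",[[180,280]],.118),"paddle top",ray("top",[[294,274]],.118), "side", ray("side",[[265,132],[259,187]],.118))
print("jar",ray("top",[[347.5,280]],.06), "beaker",ray("top",[[288,182]],.095),"bottle",ray("top",[[243,163]],.125))
cv2.imwrite("pics/z.png",np.hstack([cv2.resize(im[225:320,155:315],None,fx=4.9,fy=4.9,interpolation=2)]))
cv2.imwrite("pics/zs.png",cv2.resize(cv2.imread("pics/side0.png")[120:220,220:340],None,fx=5,fy=5,interpolation=2))
E
```

```text
((537.6658325195312, 88.87193298339844), (285.5841064453125, 167.22340393066406), 70.37063598632812) [[410.9445 -17.5338]
 [568.4497 -73.7099]
 [664.3872 195.2776]
 [506.882  251.4537]]
spind [[0.5729 0.153  0.065 ]
 [0.5231 0.0211 0.065 ]]
post top [[0.4932 0.1865 0.118 ]] paddle top [[ 0.5016 -0.0341  0.118 ]] side [[ 0.4967  0.1839  0.118 ]
 [ 0.5039 -0.0335  0.118 ]]
jar [[ 0.4903 -0.1425  0.06  ]] beaker [[ 0.693  -0.0215  0.095 ]] bottle [[0.7261 0.0686 0.125 ]]
```

View pics/z.png

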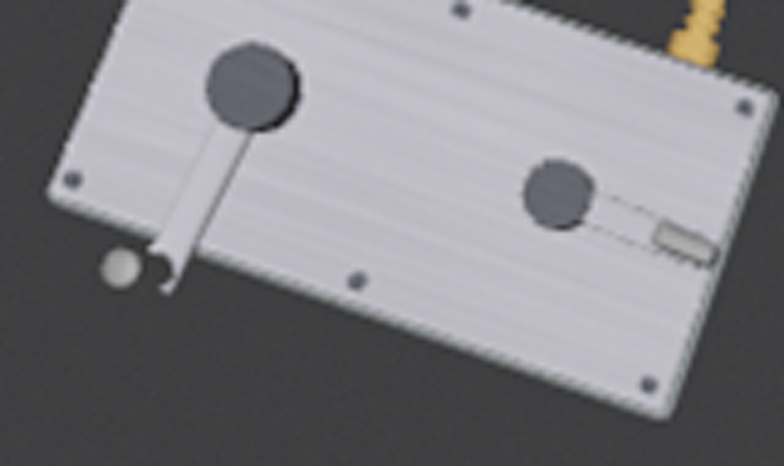

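View pics/zs.png

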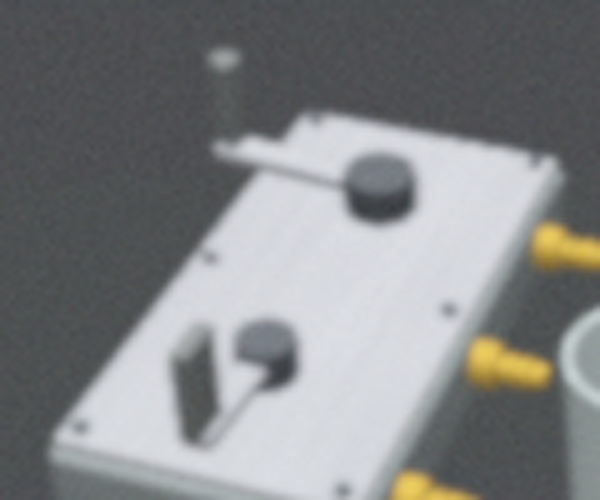

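The crops show the post top at full-image (179.7,279.7) in top and (264.8,131.6) in side. The paddle top is at (294.4,274.0) and (258.4,188). The cover screws are clear and give the manifold frame.

```bash
python3 - <<'E'
from h import *
f=lambda a:np.array(a)/4.9+[155,225]
S=ray("top",f([[461,10],[357,281],[72,179],[744,107],[648,384]]),.052)[:,:2]
print(S); v=S[2]-S[4]; print("cen",(S[0]+S[1])/2,(S[2]+S[3])/2,"dist",np.linalg.norm(v),np.linalg.norm(S[3]-S[4]))
psi=np.arctan2(-v[0],v[1]); vx=S[3]-S[4]; print("yaw",psi,np.arctan2(vx[1],vx[0]), np.arctan2((S[0]-S[1])[1],(S[0]-S[1])[0]))
c=((S[0]+S[1])/2+(S[2]+S[3])/2)/2
psi=(psi+np.arctan2(vx[1],vx[0]))/2
Rm=np.array([[np.cos(psi),-np.sin(psi)],[np.sin(psi),np.cos(psi)]])
iso=c+Rm@[0,.07]; sel=c+Rm@[0,-.07]; print("iso,sel",iso,sel)
for z in(.065,.072,.08): print(z,ray("top",f([[252,86],[558,193]]),z)[:,:2],ray("side",np.array([[380,172],[267,340]])/5+[220,120],z)[:,:2])
p=ray("top",[[179.7,279.7]],.118)[0,:2]; ps=ray("side",[[264.8,131.6]],.118)[0,:2]
q=ray("top",[[294.4,274]],.118)[0,:2]; qs=ray("side",[[258.4,188]],.118)[0,:2]
for a in (p,ps): d=Rm.T@(a-iso); print("post",a,np.linalg.norm(d),np.arctan2(d[1],-d[0]))
for a in (q,qs): d=Rm.T@(a-sel); print("pad",a,np.linalg.norm(d),np.arctan2(-d[0],-d[1]))
o=monitor.get_obs();print(R.from_rotvec(o["tool_rot"]).as_matrix())
E
```

```text
[[ 0.6056  0.0649]
 [ 0.4892  0.1072]
 [ 0.5342  0.2315]
 [ 0.5612 -0.0589]
 [ 0.4447 -0.017 ]]
cen [0.5474 0.0861] [0.5477 0.0863] dist 0.26409313698867765 0.12379456436789688
yaw -0.34552306946295924 -0.3452975677153945 -0.34808238837207117
iso,sel [0.5712 0.152 ] [0.5238 0.0203]
0.065 [[0.5718 0.1521]
 [0.5244 0.0203]] [[0.5723 0.1633]
 [0.5251 0.0285]]
0.072 [[0.5709 0.1502]
 [0.5239 0.0196]] [[0.5728 0.1529]
 [0.5262 0.0198]]
0.08 [[0.5699 0.1482]
 [0.5233 0.0188]] [[0.5734 0.1411]
 [0.5275 0.0099]]
post [0.4938 0.1871] 0.08503506345397258 0.07976753708178477
post [0.496  0.1858] 0.08243577660522558 0.076543792074621
pad [ 0.5016 -0.0348] 0.05946824817474198 0.0383869215870387
pad [ 0.503  -0.0368] 0.06078398926368787 0.004519703403506642
[[ 0.9451  0.3267 -0.0004]
 [ 0.3267 -0.9451  0.0018]
 [ 0.0002 -0.0019 -1.    ]]
```

```bash
cat >> h.py <<'E'
PSI=-.3455; ISO=np.array([.5712,.152]); SEL=np.array([.5238,.0203])
Rm=np.array([[np.cos(PSI),-np.sin(PSI)],[np.sin(PSI),np.cos(PSI)]])
def iso(th,back,r=.085):   # pusher centre + heading of push, 'back' behind grip centre
    d=Rm@[-np.cos(th),np.sin(th)]; t=Rm@[np.sin(th),np.cos(th)]
    return np.r_[ISO+r*d-back*t, PSI+np.pi/2-th]
def sel(ph,back,r=.06):
    d=Rm@[-np.sin(ph),-np.cos(ph)]; t=Rm@[-np.cos(ph),np.sin(ph)]
    return np.r_[SEL+r*d-back*t, PSI+np.pi-ph]
def state():
    o=monitor.get_obs(); M=R.from_rotvec(o["tool_rot"]).as_matrix()
    return o,M,np.arctan2(M[1,0],M[0,0])
def row(t,z):
    o,M,h=state(); d=M.T@(np.r_[t[:2],z]-o["tool_pos"])*1000
    y=-np.degrees((t[2]-h+np.pi)%(2*np.pi)-np.pi); print(d.round(1),round(y,1))
def rep(c,w):
    o,M,h=state(); p=o["tool_pos"][:2]; d=Rm.T@(p-c); f=o["contact_force"]
    print("t",o["t"],"F",f,"Ftool",M.T@f,"pos",o["tool_pos"],"r",np.linalg.norm(d),"q6",o["q"][5])
E
python3 -c "
from h import *
row(iso(.08,.034),.40);row(iso(.08,.034),.25)"
```

```text
[ 504.4 -615.6    4.8] -46.6
[ 504.3 -615.3  154.8] -46.6
```

{"fn": "step_arm", "kwargs": {
  "commands": [
    [0,[50,-62,0],-8],
    [0,[90,-100,0],-16],
    [0,[130,-150,0],-24],
    [0,[170,-200,0],-32],
    [0,[210,-250,0],-40],
    [0,[250,-300,0],-46.6],
    [0,[290,-350,0],-46.6],
    [0,[330,-400,0],-46.6],
    [0,[370,-450,0],-46.6],
    [0,[410,-500,0],-46.6],
    [0,[450,-550,5],-46.6],
    [0,[504,-615,5],-46.6]
  ],
  "squeeze": 30
}}

```text
t: 1.6
tool_pos: [0.4637, 0.1148, 0.3998]
tool_rot: [2.639, 1.704, -0.0]
contact_force: [0.3, -1.2, 0.1]
opening: 0.0002
grip_force: 0.0
```

{"fn": "step_arm", "kwargs": {
  "commands": [
    [0,[0,0,0],0],
    [0,[0,0,0],0],
    [0,[0,0,0],0],
    [0,[0,0,0],0]
  ]
}}

```text
t: 2.1
tool_pos: [0.4636, 0.1113, 0.4004]
tool_rot: [2.641, 1.7, 0.001]
contact_force: [-0.1, 0.7, -1.1]
opening: 0.0001
grip_force: 0.0
```

```bash
python3 -c "
from h import *
rep(ISO,1);row(iso(.08,.034),.25)"
```

```text
t 2.1 F [-0.0685  0.7113 -1.146 ] Ftool [ 0.6189 -0.3574  1.146 ] pos [0.4636 0.1113 0.4004] r 0.11501724500577624 q6 0.5064626637300953
[ 47.4  -3.9 150.4] -0.1
```

{"fn": "step_arm", "kwargs": {
  "commands": [
    [0,[47.4,-3.9,40],0],
    [0,[47.4,-3.9,80],0],
    [0,[47.4,-3.9,120],0],
    [0,[47.4,-3.9,150],0],
    [0,[47.4,-3.9,150],0],
    [0,[47.4,-3.9,150],0]
  ]
}}

```text
t: 2.85
tool_pos: [0.4804, 0.1569, 0.2519]
tool_rot: [2.64, 1.702, 0.003]
contact_force: [0.1, 0.7, -0.4]
opening: -0.0001
grip_force: 0.0
```

```bash
python3 - <<'E'
from h import *
rep(ISO,1);row(iso(.08,.034),.25)
for n in("top","side"): cv2.imwrite(f"pics/{n}1.png",eyes.get_image(n)[:,:,::-1])
cv2.imwrite("pics/s1c.png",cv2.resize(cv2.imread("pics/side1.png")[60:220,190:350],None,fx=3.7,fy=3.7,interpolation=2))
for i in range(1,12): row(iso(.08+.06*i,.024),.25)
E
```

```text
t 2.85 F [ 0.1427  0.6572 -0.3537] Ftool [ 0.657  -0.1421  0.3543] pos [0.4804 0.1569 0.2519] r 0.09094072850963862 q6 0.594017848191375
[-1.  -0.3  1.9] -0.0
[13.8 -1.7  2.6] 3.5
[19.  -2.6  2.6] 6.9
[24.2 -3.3  2.6] 10.3
[29.5 -3.6  2.6] 13.8
[34.8 -3.7  2.6] 17.2
[40.1 -3.4  2.6] 20.6
[45.4 -2.8  2.6] 24.1
[50.6 -1.8  2.6] 27.5
[55.8 -0.6  2.7] 31.0
[60.8  0.9  2.7] 34.4
[65.8  2.8  2.7] 37.8
```

View pics/s1c.png

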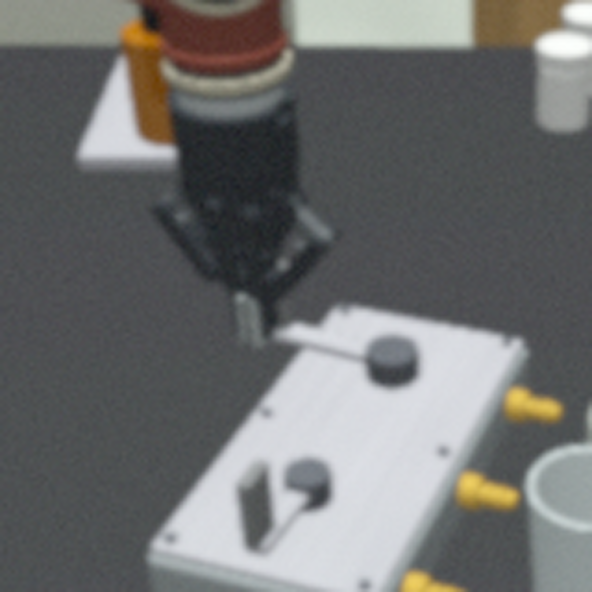

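The shut fingertips stand just beside the post on its right (crop about (253,330)), at grip height and clear of the bar. Starting the swing.

{"fn": "step_arm", "kwargs": {
  "commands": [
    [0,[6,-1,2],2],
    [0,[13.8,-1.7,2.6],3.5],
    [0,[19,-2.6,2.6],7],
    [0,[24.2,-3.3,2.6],10.3],
    [0,[29.5,-3.6,2.6],13.8],
    [0,[34.8,-3.7,2.6],17.2],
    [0,[40.1,-3.4,2.6],20.6],
    [0,[45.4,-2.8,2.6],24],
    [0,[45.4,-2.8,2.6],24]
  ]
}}

```text
t: 4.08
tool_pos: [0.4959, 0.1999, 0.249]
tool_rot: [2.935, 1.118, -0.001]
contact_force: [-5.2, -2.7, 2.5]
opening: -0.0001
grip_force: 0.0
```

```bash
python3 - <<'E'
from h import *
rep(ISO,1)
im=eyes.get_image("top")[:,:,::-1];cv2.imwrite("pics/t2.png",cv2.resize(im[195:320,145:305],None,fx=4,fy=4,interpolation=2))
for i in range(1,10): row(iso(.50+.06*i,.024),.25)
E
```

```text
t 4.075 F [-5.2289 -2.7348  2.499 ] Ftool [-5.7245 -1.4365 -2.4965] pos [0.4959 0.1999 0.249 ] r 0.0892415089503578 q6 1.0870529714069848
[ 5.8 -0.5 -1.1] 3.6
[11.  -1.5 -1.1] 7.0
[16.3 -2.1 -1.1] 10.5
[21.6 -2.5 -1.1] 13.9
[26.9 -2.5 -1.1] 17.4
[32.1 -2.2 -1.1] 20.8
[37.4 -1.6 -1.1] 24.2
[42.6 -0.6 -1.1] 27.7
[47.8  0.6 -1.1] 31.1
```

View pics/t2.png

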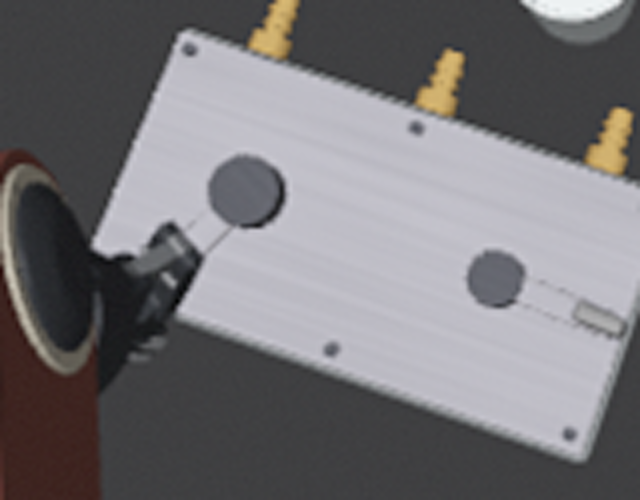

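The lever follows, at about 0.56 rad with 5.7 N, which matches the drag. The selector is unchanged. Continuing to just below 1.0 rad.

{"fn": "step_arm", "kwargs": {
  "commands": [
    [0,[5.8,-0.5,-1],3.6],
    [0,[11,-1.5,-1],7],
    [0,[16.3,-2.1,-1],10.5],
    [0,[21.6,-2.5,-1],13.9],
    [0,[26.9,-2.5,-1],17.4],
    [0,[32.1,-2.2,-1],20.8],
    [0,[32.1,-2.2,-1],20.8]
  ]
}}

```text
t: 5.0
tool_pos: [0.5179, 0.2229, 0.2489]
tool_rot: [-3.089, -0.57, 0.004]
contact_force: [-4.9, -1.4, 1.0]
opening: -0.0002
grip_force: 0.0
```

```bash
python3 - <<'E'
from h import *
rep(ISO,1)
for i in range(1,5): row(iso(.86+.047*i,.024),.25)
E
```

```text
t 5.0 F [-4.9382 -1.3959  1.0143] Ftool [-5.1136 -0.4586 -1.0023] pos [0.5179 0.2229 0.2489] r 0.08870762008973808 q6 1.4801652549882434
[ 4.5 -0.8 -1.1] 2.7
[ 8.6 -1.6 -1.1] 5.4
[12.7 -2.3 -1.2] 8.1
[16.8 -2.7 -1.2] 10.7
```

{"fn": "step_arm", "kwargs": {
  "commands": [
    [0,[2,-0.4,0],1.35],
    [0,[4,-0.9,0],2.7],
    [0,[4,-0.9,0],2.7]
  ]
}}

```text
t: 5.38
tool_pos: [0.5213, 0.2251, 0.2491]
tool_rot: [-3.102, -0.497, 0.003]
contact_force: [-4.9, -1.0, 0.3]
opening: 0.0
grip_force: 0.0
```

{"fn": "step_arm", "kwargs": {
  "commands": [
    [0,[2,-0.4,0],1.35],
    [0,[4,-0.9,0],2.7],
    [0,[4,-0.9,0],2.7]
  ]
}}

```text
t: 5.75
tool_pos: [0.5248, 0.2273, 0.2491]
tool_rot: [-3.112, -0.424, 0.003]
contact_force: [-5.6, 0.8, 1.7]
opening: -0.0001
grip_force: 0.0
```

{"fn": "step_arm", "kwargs": {
  "commands": [
    [0,[2,-0.4,0],1.35],
    [0,[4,-0.9,0],2.7],
    [0,[4,-0.9,0],2.7]
  ]
}}

```text
t: 6.12
tool_pos: [0.5284, 0.2293, 0.2491]
tool_rot: [-3.121, -0.35, 0.003]
contact_force: [-6.6, 0.5, 0.8]
opening: 0.0002
grip_force: 0.0
```

{"fn": "step_arm", "kwargs": {
  "commands": [
    [0,[2,-0.4,0],1.35],
    [0,[4,-0.9,0],2.7],
    [0,[4,-0.9,0],2.7]
  ]
}}

```text
t: 6.5
tool_pos: [0.5321, 0.2312, 0.2491]
tool_rot: [-3.128, -0.277, 0.003]
contact_force: [-5.5, 0.5, 0.6]
opening: -0.0002
grip_force: 0.0
```

{"fn": "step_arm", "kwargs": {
  "commands": [
    [0,[2,-0.4,0],1.35],
    [0,[4,-0.9,0],2.7],
    [0,[4,-0.9,0],2.7]
  ]
}}

```text
t: 6.88
tool_pos: [0.5358, 0.2329, 0.2491]
tool_rot: [-3.134, -0.203, 0.003]
contact_force: [-5.5, 1.3, 1.4]
opening: -0.0002
grip_force: 0.0
```

{"fn": "step_arm", "kwargs": {
  "commands": [
    [0,[2,-0.4,0],1.35],
    [0,[4,-0.9,0],2.7],
    [0,[4,-0.9,0],2.7]
  ]
}}

```text
t: 7.25
tool_pos: [0.5396, 0.2344, 0.2491]
tool_rot: [-3.137, -0.129, 0.003]
contact_force: [-5.4, 2.4, 1.3]
opening: -0.0004
grip_force: 0.0
```

```bash
python3 - <<'E'
from h import *
rep(ISO,1)
for i in range(0,5): row(iso(1.10+.047*i,.024),.249)
E
```

```text
t 7.25 F [-5.4433  2.4255  1.3041] Ftool [-5.2282 -2.867  -1.2883] pos [0.5396 0.2344 0.2491] r 0.08826588112079688 q6 1.7706814970722171
[-2.9  0.9  0.1] -2.5
[ 1.  -0.4  0.1] 0.2
[ 5.1 -1.4  0.1] 2.9
[ 9.1 -2.2  0.1] 5.6
[13.2 -2.8  0.1] 8.3
```

{"fn": "step_arm", "kwargs": {
  "commands": [
    [0,[2,-0.4,0],1.35],
    [0,[4,-0.9,0],2.7],
    [0,[4,-0.9,0],2.7]
  ]
}}

```text
t: 7.62
tool_pos: [0.5436, 0.2357, 0.2491]
tool_rot: [-3.139, -0.055, 0.003]
contact_force: [-5.2, 2.4, 0.6]
opening: -0.0001
grip_force: 0.0
```

{"fn": "step_arm", "kwargs": {
  "commands": [
    [0,[2,-0.4,0],1.35],
    [0,[4,-0.9,0],2.7],
    [0,[4,-0.9,0],2.7]
  ]
}}

```text
t: 8.0
tool_pos: [0.5475, 0.2369, 0.2491]
tool_rot: [-3.139, 0.019, 0.003]
contact_force: [-5.2, 3.7, 0.1]
opening: 0.0002
grip_force: 0.0
```

{"fn": "step_arm", "kwargs": {
  "commands": [
    [0,[2,-0.4,0],1.35],
    [0,[4,-0.9,0],2.7],
    [0,[4,-0.9,0],2.7]
  ]
}}

```text
t: 8.38
tool_pos: [0.5515, 0.2378, 0.2491]
tool_rot: [-3.138, 0.093, 0.003]
contact_force: [-5.9, 3.6, 0.7]
opening: -0.0004
grip_force: 0.0
```

{"fn": "step_arm", "kwargs": {
  "commands": [
    [0,[2,-0.4,0],1.35],
    [0,[4,-0.9,0],2.7],
    [0,[4,-0.9,0],2.7]
  ]
}}

```text
t: 8.75
tool_pos: [0.5556, 0.2386, 0.2492]
tool_rot: [-3.134, 0.167, 0.003]
contact_force: [-5.4, 4.6, 0.2]
opening: -0.0001
grip_force: 0.0
```

{"fn": "step_arm", "kwargs": {
  "commands": [
    [0,[2,-0.4,0],1.35],
    [0,[4,-0.9,0],2.7],
    [0,[4,-0.9,0],2.7]
  ]
}}

```text
t: 9.12
tool_pos: [0.5597, 0.2391, 0.2492]
tool_rot: [-3.129, 0.24, 0.003]
contact_force: [-4.4, 5.1, 0.4]
opening: 0.0002
grip_force: 0.0
```

```bash
python3 - <<'E'
from h import *
rep(ISO,1)
for i in range(0,5): row(iso(1.30+.047*i,.024),.249)
E
```

```text
t 9.125 F [-4.4124  5.075   0.4303] Ftool [-5.1362 -4.3432 -0.4076] pos [0.5597 0.2391 0.2492] r 0.08788692426647114 q6 2.00372839098079
[-5.9  1.5  0.2] -4.5
[-2.   0.1  0.2] -1.8
[ 2.  -1.   0.2] 0.9
[ 6.1 -2.   0.2] 3.6
[10.1 -2.8  0.2] 6.3
```

{"fn": "step_arm", "kwargs": {
  "commands": [
    [0,[2,-0.8,0],1.35],
    [0,[4,-1.6,0],3],
    [0,[4,-1.6,0],3]
  ]
}}

```text
t: 9.5
tool_pos: [0.5639, 0.2399, 0.2492]
tool_rot: [-3.123, 0.322, 0.003]
contact_force: [-4.6, 2.8, -0.3]
opening: 0.0003
grip_force: 0.0
```

{"fn": "step_arm", "kwargs": {
  "commands": [
    [0,[2,-0.6,0],1.35],
    [0,[4,-1.2,0],2.8],
    [0,[4,-1.2,0],2.8]
  ]
}}

```text
t: 9.88
tool_pos: [0.5681, 0.2402, 0.2492]
tool_rot: [-3.114, 0.399, 0.003]
contact_force: [-5.5, 2.4, 0.1]
opening: 0.0002
grip_force: 0.0
```

{"fn": "step_arm", "kwargs": {
  "commands": [
    [0,[2,-0.5,0],1.35],
    [0,[4,-1.1,0],2.7],
    [0,[4,-1.1,0],2.7]
  ]
}}

```text
t: 10.25
tool_pos: [0.5722, 0.2402, 0.2492]
tool_rot: [-3.104, 0.472, 0.003]
contact_force: [-4.9, 2.8, -0.1]
opening: -0.0002
grip_force: 0.0
```

{"fn": "step_arm", "kwargs": {
  "commands": [
    [0,[2,-0.5,0],1.35],
    [0,[4,-1.1,0],2.7],
    [0,[4,-1.1,0],2.7]
  ]
}}

```text
t: 10.62
tool_pos: [0.5758, 0.2403, 0.2491]
tool_rot: [-3.093, 0.545, 0.007]
contact_force: [-9.4, 3.2, 1.6]
opening: -0.0003
grip_force: 0.0
```

```bash
python3 - <<'E'
from h import *
rep(ISO,1)
for i in range(0,5): row(iso(1.50+.047*i,.024),.249)
E
```

```text
t 10.625 F [-9.4131  3.2245  1.5553] Ftool [-9.9554  0.1852 -1.5096] pos [0.5758 0.2403 0.2491] r 0.08837196023458149 q6 2.1938623648944775
[-4.4  1.5  0.1] -4.2
[-0.5  0.2  0.1] -1.5
[ 3.5 -0.9  0.1] 1.1
[ 7.5 -1.9  0. ] 3.8
[11.6 -2.7  0. ] 6.5
```

The push rose from about 5.5 to 10 N, so the lever has reached the stop. A little more gets it inside the window.

{"fn": "step_arm", "kwargs": {
  "commands": [
    [0,[0.7,-0.2,0],0.5],
    [0,[1.4,-0.4,0],1],
    [0,[1.4,-0.4,0],1]
  ]
}}

```text
t: 11.0
tool_pos: [0.5769, 0.2403, 0.249]
tool_rot: [-3.088, 0.571, 0.009]
contact_force: [-9.5, 4.2, 3.0]
opening: 0.0006
grip_force: 0.0
```

```bash
python3 -c "
from h import *
rep(ISO,1)"
```

```text
t 11.0 F [-9.5453  4.1962  3.0473] Ftool [-10.4323  -0.5043  -2.9865] pos [0.5769 0.2403 0.249 ] r 0.08850625841503813 q6 2.210380156984529
```

{"fn": "step_arm", "kwargs": {
  "commands": [
    [0,[0.6,-0.2,0],0.3],
    [0,[1.2,-0.3,0],0.6],
    [0,[1.2,-0.3,0],0.6],
    [0,[1.2,-0.3,0],0.6]
  ]
}}

```text
t: 11.5
tool_pos: [0.5779, 0.2403, 0.249]
tool_rot: [-3.085, 0.587, 0.01]
contact_force: [-11.7, 3.6, 3.7]
opening: 0.0001
grip_force: 0.0
```

```bash
python3 -c "
from h import *
rep(ISO,1)"
```

```text
t 11.5 F [-11.6796   3.6353   3.7204] Ftool [-12.2228   0.9108  -3.6393] pos [0.5779 0.2403 0.249 ] r 0.08851893609573394 q6 2.2200742119848345
```

The push is about 12.2 N, roughly 7 N above the drag, so the isolator is set. Backing off and rising.

{"fn": "step_arm", "kwargs": {
  "commands": [
    [0,[-8,0,0],0],
    [0,[-20,0,0],0],
    [0,[-20,0,-60],0],
    [0,[-20,0,-110],0],
    [0,[-20,0,-110],0]
  ]
}}

```text
t: 12.12
tool_pos: [0.5621, 0.247, 0.366]
tool_rot: [-3.08, 0.588, -0.018]
contact_force: [0.2, -0.2, 0.5]
opening: 0.0003
grip_force: 0.0
```

```bash
python3 - <<'E'
from h import *
rep(ISO,1);row(sel(.02,.032),.36);row(sel(.02,.032),.25)
im=eyes.get_image("side")[:,:,::-1];cv2.imwrite("pics/s3.png",cv2.resize(im[100:240,210:350],None,fx=4,fy=4,interpolation=2))
E
```

```text
t 12.125 F [ 0.184  -0.2276  0.4531] Ftool [ 0.2595  0.1403 -0.4517] pos [0.5621 0.247  0.366 ] r 0.09546439997322295 q6 2.2409526403663604
[ 80.5 284.6   4.5] 179.3
[ 79.4 285.4 114.5] 179.3
```

View pics/s3.png

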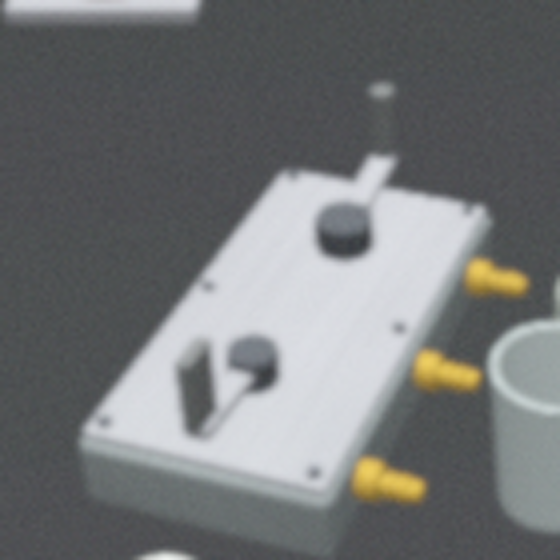

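The isolator post now points left and back (crop about (380,90)) and the selector is untouched. Moving over the selector with a negative turn to keep joint 6 in range.

{"fn": "step_arm", "kwargs": {
  "commands": [
    [0,[7,24,0],-10],
    [0,[14,48,0],-20],
    [0,[21,72,0],-30],
    [0,[28,96,0],-40],
    [0,[35,120,0],-50],
    [0,[42,144,0],-60],
    [0,[49,170,0],-70],
    [0,[56,200,0],-80],
    [0,[63,230,0],-90],
    [0,[80,284,0],-100],
    [0,[80,284,0],-110],
    [0,[80,284,0],-110]
  ]
}}

```text
t: 13.68
tool_pos: [0.5301, -0.0475, 0.3569]
tool_rot: [-2.255, -2.184, 0.002]
contact_force: [-0.3, 1.2, -0.3]
opening: -0.0002
grip_force: 0.0
```

```bash
python3 - <<'E'
from h import *
rep(SEL,1);row(sel(.02,.032),.36);row(sel(.02,.032),.25)
E
```

```text
t 13.675 F [-0.3019  1.2163 -0.2586] Ftool [ 1.2059 -0.3398  0.2602] pos [ 0.5301 -0.0475  0.3569] r 0.0680603074010397 q6 -0.19741578417599515
[ 0.4  2.2 -3.1] -70.9
[  0.3   2.4 106.9] -70.9
```

{"fn": "step_arm", "kwargs": {
  "commands": [
    [0,[0,2,0],-10],
    [0,[0,2,0],-20],
    [0,[0,2,0],-30],
    [0,[0,2,0],-40],
    [0,[0,2,0],-50],
    [0,[0,2,0],-60],
    [0,[0,2,0],-70.9],
    [0,[0,2,40],-70.9],
    [0,[0,2,80],-70.9],
    [0,[0,2,106],-70.9],
    [0,[0,2,106],-70.9],
    [0,[0,2,106],-70.9]
  ]
}}

```text
t: 15.18
tool_pos: [0.533, -0.0467, 0.2535]
tool_rot: [0.566, 3.089, -0.0]
contact_force: [0.6, 0.2, 1.0]
opening: 0.0
grip_force: 0.0
```

```bash
python3 - <<'E'
from h import *
rep(SEL,1);row(sel(.02,.032),.25)
for i in range(0,10): row(sel(.02+.06*i,.018),.25)
E
```

```text
t 15.175 F [0.5646 0.2047 0.9546] Ftool [-0.4564  0.3918 -0.954 ] pos [ 0.533  -0.0467  0.2535] r 0.06763003713997978 q6 -1.434991154132262
[ 0.6 -0.7  3.5] 0.2
[14.6 -0.7  3.5] 0.2
[18.2 -1.6  3.5] 3.6
[21.9 -2.4  3.5] 7.1
[25.6 -2.9  3.5] 10.5
[29.4 -3.2  3.5] 13.9
[33.1 -3.3  3.5] 17.4
[36.9 -3.1  3.5] 20.8
[40.6 -2.7  3.5] 24.2
[44.3 -2.1  3.4] 27.7
[48.  -1.3  3.4] 31.1
```

Push past the interlock region to about 0.38 rad, then check the force.

{"fn": "step_arm", "kwargs": {
  "commands": [
    [0,[7,-0.5,3],0],
    [0,[14.6,-0.7,3],0],
    [0,[18.2,-1.6,3],3.6],
    [0,[21.9,-2.4,3],7],
    [0,[25.6,-2.9,3],10.5],
    [0,[25.6,-2.9,3],10.5]
  ]
}}

```text
t: 15.92
tool_pos: [0.5076, -0.0407, 0.2505]
tool_rot: [0.844, 3.024, 0.0]
contact_force: [1.0, -0.4, 0.1]
opening: -0.0
grip_force: 0.0
```

```bash
python3 - <<'E'
from h import *
rep(SEL,1)
for i in range(1,6): row(sel(.20+.06*i,.018),.25)
E
```

```text
t 15.925 F [ 0.9735 -0.4207  0.074 ] Ftool [-1.0508  0.1446 -0.072 ] pos [ 0.5076 -0.0407  0.2505] r 0.06314080976863048 q6 -1.2524376534540635
[ 3.4 -0.4  0.5] 3.5
[ 7.1 -1.1  0.5] 6.9
[10.9 -1.7  0.5] 10.4
[14.6 -2.   0.5] 13.8
[18.4 -2.   0.5] 17.2
```

{"fn": "step_arm", "kwargs": {
  "commands": [
    [0,[3.4,-0.4,0],3.5],
    [0,[7.1,-1.1,0],7],
    [0,[7.1,-1.1,0],7]
  ]
}}

```text
t: 16.3
tool_pos: [0.5012, -0.0381, 0.2503]
tool_rot: [1.026, 2.968, -0.0]
contact_force: [1.0, -0.5, 0.5]
opening: -0.0002
grip_force: 0.0
```

```bash
python3 - <<'E'
from h import *
rep(SEL,1)
for i in range(1,9): row(sel(.32+.06*i,.018),.25)
E
```

```text
t 16.3 F [ 1.0412 -0.5416  0.4787] Ftool [-1.154   0.2176 -0.4771] pos [ 0.5012 -0.0381  0.2503] r 0.06262185333124533 q6 -1.1288241843059768
[ 3.9 -1.1  0.3] 3.4
[ 7.6 -1.8  0.3] 6.9
[11.3 -2.4  0.3] 10.3
[15.  -2.7  0.3] 13.7
[18.8 -2.7  0.3] 17.2
[22.5 -2.6  0.3] 20.6
[26.3 -2.2  0.3] 24.0
[30.  -1.6  0.3] 27.5
```

```bash
python3 - <<'E'
from h import *
im=eyes.get_image("side")[:,:,::-1];cv2.imwrite("pics/s4.png",cv2.resize(im[120:240,210:350],None,fx=4,fy=4,interpolation=2))
E
```

```text
(no output)
```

View pics/s4.png

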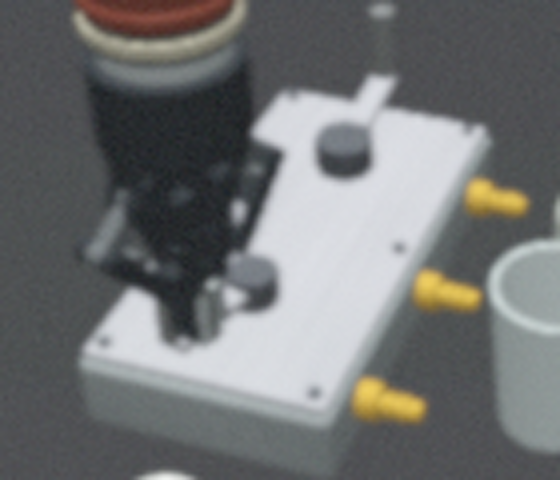

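The selector bar has turned towards -x with the fingers, and the isolator post is still at crop (380,10), the same place as before. The lever is past the interlock, so I continue.

{"fn": "step_arm", "kwargs": {
  "commands": [
    [0,[3.9,-1.1,0],3.4],
    [0,[7.6,-1.8,0],6.9],
    [0,[11.3,-2.4,0],10.3],
    [0,[15,-2.7,0],13.7],
    [0,[18.8,-2.7,0],17.2],
    [0,[22.5,-2.6,0],20.6],
    [0,[22.5,-2.6,0],20.6]
  ]
}}

```text
t: 17.23
tool_pos: [0.4818, -0.0261, 0.2499]
tool_rot: [1.54, 2.738, -0.0]
contact_force: [0.0, -1.6, 0.9]
opening: -0.0001
grip_force: 0.0
```

```bash
python3 - <<'E'
from h import *
rep(SEL,1)
for i in range(1,9): row(sel(.68+.06*i,.018),.25)
im=eyes.get_image("side")[:,:,::-1];cv2.imwrite("pics/s5.png",cv2.resize(im[120:240,210:350],None,fx=4,fy=4,interpolation=2))
for ph in(.35,.7,.8): print(ph,[(proj("side",np.r_[sel(ph,0,r)[:2],z])-[210,120])*4 for r,z in((.06,.118),(.06,.068),(.03,.068))])
E
```

```text
t 17.225 F [ 0.0358 -1.6294  0.8567] Ftool [-1.4115 -0.8152 -0.8565] pos [ 0.4818 -0.0261  0.2499] r 0.06260081001330992 q6 -0.7542518812810621
[ 3.5 -1.  -0.1] 3.5
[ 7.2 -1.7 -0.1] 6.9
[10.9 -2.3 -0.1] 10.3
[14.7 -2.6 -0.1] 13.8
[18.4 -2.6 -0.1] 17.2
[22.2 -2.5 -0.1] 20.7
[25.9 -2.1 -0.1] 24.1
[29.6 -1.5 -0.1] 27.5
0.35 [array([161.4527, 258.7532]), array([171.6498, 331.6823]), array([211.6157, 303.7889])]
0.7 [array([139.2373, 239.8973]), array([150.1485, 312.5285]), array([200.7415, 294.5421])]
0.8 [array([135.3089, 233.7083]), array([146.3196, 306.2338]), array([198.7316, 291.4743])]
```

View pics/s5.png

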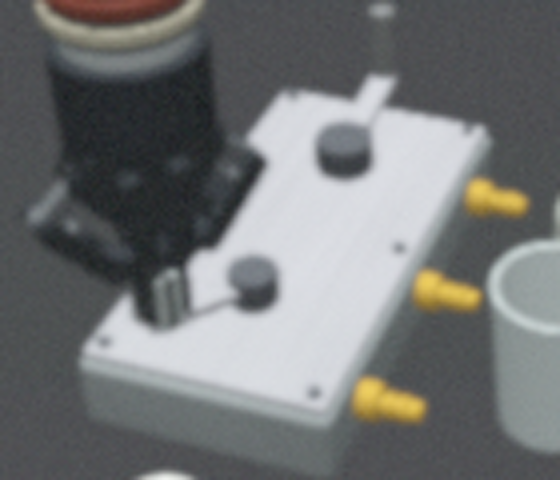

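The bar follows the fingers at about 0.7 rad, and the isolator is still in place. Continuing close to the end stop.

{"fn": "step_arm", "kwargs": {
  "commands": [
    [0,[3.5,-1,0],3.5],
    [0,[7.2,-1.7,0],6.9],
    [0,[10.9,-2.3,0],10.3],
    [0,[14.7,-2.6,0],13.8],
    [0,[18.4,-2.6,0],17.2],
    [0,[22.2,-2.5,0],20.7],
    [0,[25.9,-2.1,0],24.1],
    [0,[25.9,-2.1,0],24.1]
  ]
}}

```text
t: 18.27
tool_pos: [0.4665, -0.005, 0.2496]
tool_rot: [-2.078, -2.356, 0.001]
contact_force: [-0.9, -1.2, 1.7]
opening: 0.0004
grip_force: 0.0
```

```bash
python3 - <<'E'
from h import *
rep(SEL,1)
for i in range(1,6): row(sel(1.10+.03*i,.018),.25)
E
```

```text
t 18.275 F [-0.8641 -1.1756  1.7228] Ftool [-1.0578 -1.0056 -1.7224] pos [ 0.4665 -0.005   0.2496] r 0.06264074095353776 q6 -0.29573470405442576
[ 1.7 -0.5 -0.4] 1.7
[ 3.5 -0.9 -0.3] 3.4
[ 5.4 -1.4 -0.3] 5.2
[ 7.2 -1.7 -0.3] 6.9
[ 9.1 -2.  -0.3] 8.6
```

{"fn": "step_arm", "kwargs": {
  "commands": [
    [0,[1.7,-0.5,0],1.7],
    [0,[3.5,-0.9,0],3.4],
    [0,[3.5,-0.9,0],3.4]
  ]
}}

```text
t: 18.65
tool_pos: [0.4653, -0.0016, 0.2497]
tool_rot: [-2.149, -2.291, -0.0]
contact_force: [-1.1, -2.7, 2.0]
opening: 0.0
grip_force: 0.0
```

{"fn": "step_arm", "kwargs": {
  "commands": [
    [0,[1,-0.3,0],1],
    [0,[1.9,-0.5,0],1.8],
    [0,[1.9,-0.5,0],1.8]
  ]
}}

```text
t: 19.02
tool_pos: [0.4646, 0.0003, 0.2497]
tool_rot: [-2.185, -2.257, -0.0]
contact_force: [-1.3, -3.1, 2.4]
opening: -0.0002
grip_force: 0.0
```

{"fn": "step_arm", "kwargs": {
  "commands": [
    [0,[1,-0.3,0],1],
    [0,[1.9,-0.5,0],1.8],
    [0,[1.9,-0.5,0],1.8]
  ]
}}

```text
t: 19.4
tool_pos: [0.4641, 0.0022, 0.2497]
tool_rot: [-2.22, -2.223, -0.0]
contact_force: [-2.0, -2.7, 1.8]
opening: -0.0002
grip_force: 0.0
```

```bash
python3 - <<'E'
from h import *
rep(SEL,1)
for i in range(0,4): row(sel(1.22+.03*i,.018),.25)
E
```

```text
t 19.4 F [-1.9811 -2.7448  1.7574] Ftool [-2.7422 -1.9838 -1.7584] pos [0.4641 0.0022 0.2497] r 0.06240781440046161 q6 -0.15707558947359168
[-0.2 -0.2 -0.3] -0.2
[ 1.6 -0.7 -0.3] 1.5
[ 3.4 -1.2 -0.3] 3.2
[ 5.2 -1.6 -0.3] 4.9
```

{"fn": "step_arm", "kwargs": {
  "commands": [
    [0,[1,-0.4,0],1],
    [0,[1.8,-0.7,0],1.6],
    [0,[1.8,-0.7,0],1.6]
  ]
}}

```text
t: 19.77
tool_pos: [0.4634, 0.004, 0.2497]
tool_rot: [2.251, 2.191, 0.001]
contact_force: [0.9, -2.8, 1.0]
opening: 0.0001
grip_force: 0.0
```

{"fn": "step_arm", "kwargs": {
  "commands": [
    [0,[1,-0.3,0],1],
    [0,[1.8,-0.5,0],1.6],
    [0,[1.8,-0.5,0],1.6]
  ]
}}

```text
t: 20.15
tool_pos: [0.463, 0.0058, 0.2497]
tool_rot: [-2.281, -2.16, -0.0]
contact_force: [0.9, -2.0, 0.6]
opening: -0.0
grip_force: 0.0
```

{"fn": "step_arm", "kwargs": {
  "commands": [
    [0,[1,-0.3,0],1],
    [0,[1.8,-0.5,0],1.6],
    [0,[1.8,-0.5,0],1.6]
  ]
}}

```text
t: 20.52
tool_pos: [0.4626, 0.0067, 0.2498]
tool_rot: [2.309, 2.126, -0.004]
contact_force: [-0.0, -8.6, 0.7]
opening: -0.0001
grip_force: 0.0
```

The force jumped to 8.6 N and motion stalled, so the selector is at its end stop. Letting go and rising.

{"fn": "step_arm", "kwargs": {
  "commands": [
    [0,[-6,0,0],0],
    [0,[-16,0,0],0],
    [0,[-16,0,-50],0],
    [0,[-16,0,-100],0],
    [0,[-16,0,-150],0],
    [0,[-16,0,-150],0],
    [0,[-16,0,-150],0]
  ]
}}

```text
t: 21.4
tool_pos: [0.4609, -0.0085, 0.399]
tool_rot: [-2.311, -2.127, 0.0]
contact_force: [-0.3, -0.3, -0.1]
opening: -0.0001
grip_force: 0.0
```

{"fn": "step_arm", "kwargs": {
  "commands": [
    [0,[-60,0,0],0],
    [0,[-110,0,0],0],
    [0,[-150,0,0],0],
    [0,[-150,0,0],0],
    [0,[-150,0,0],0]
  ]
}}

```text
t: 22.02
tool_pos: [0.4486, -0.1576, 0.3979]
tool_rot: [-2.309, -2.125, 0.001]
contact_force: [1.7, -0.2, -0.4]
opening: 0.0002
grip_force: 0.0
```

```bash
python3 - <<'E'
from h import *
rep(SEL,1)
im=eyes.get_image("side")[:,:,::-1];cv2.imwrite("pics/s6.png",cv2.resize(im[100:290,210:400],None,fx=3,fy=3,interpolation=2))
for ph in(1.15,1.25): print(ph,[(proj("side",np.r_[sel(ph,0,r)[:2],z])-[210,100])*3 for r,z in((.06,.118),(.06,.068))])
E
```

```text
t 22.025 F [ 1.6515 -0.1541 -0.4316] Ftool [-0.0176  1.6598  0.4269] pos [ 0.4486 -0.1576  0.3979] r 0.19314844033614645 q6 -0.4118398753250901
1.15 [array([ 97.9314, 218.035 ]), array([106.1764, 272.112 ])]
1.25 [array([ 98.8367, 213.0396]), array([107.0041, 267.0183])]
```

View pics/s6.png

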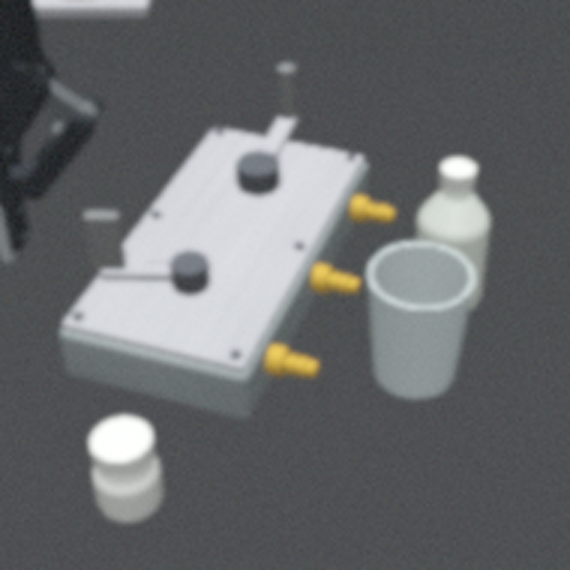

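The paddle top is at crop (101,214), against (99,213) predicted for 1.25 rad. The isolator is still over, the bystanders are standing, and the gripper is clear, so I hand in.

```bash
python3 -c "
from station import finish_job
print(finish_job())"
```

```text
the job is handed in; nothing more can be done
None
```

The job is handed in: the isolator was set on its sprung stop at about 12 N (roughly 7 N above the drag), the selector swung to its end stop, both levers were let go, and the bystanders stand undisturbed; the hand-in gave no verdict.

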